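# Bolt the tool chest

## Task

Lock the tool chest: press its sprung safety catch bar down with one fingertip and keep it down while the other fingertip pushes the bolt, by its upright thumb plate, all the way home into the keeper; do not let the catch spring up on the way. Then take the fingers away so that the catch springs up and locks the bolt. Only press and push, grasp nothing, and leave the loose things on the chest and the bench where they are.

Things in the scene. Friction and masses are not known exactly. Their poses are not given: they have to be found in the camera images.
- chest: Fixed steel tool chest, 276 (x) by 426 (y) by 90 mm high, with a bolt lock on its top. Origin: centre of its underside, on the bench; z up, y along the bolt in its locking direction (to the robot's left at yaw 0), x across it. The bolt's rod (16 mm thick, axis 18 mm above the chest's top) lies at x = +30 mm, the catch bar at x = -30 mm.
- keeper (a point): Centre of the keeper, the staple on the narrower part of the chest's top that the bolt enters, 18 mm above the chest's top. Axes as the chest's. Like the rod's two guide staples (at y = -95 and +68 mm in the chest's frame) it is 32 mm high over the chest's top; only the thumb plate, the catch bar and the bystanders stand higher.
- plate (a point): Middle of the top edge of the bolt's upright thumb plate, which moves with the bolt: steel, 32 mm wide (x), 8 mm thick (y), rising from the rod to 80 mm above the chest's top (170 mm above the bench). Its flat faces look to the chest's +y and -y; push the -y face towards +y to lock. Axes as the chest's.
- bar (a point): Centre of the top face of the catch bar: flat steel, 30 (x) by 135 (y) by 6 mm, parallel to the rod, centre lines 60 mm apart. Its top is 54 mm above the chest's top (144 mm above the bench) when up, 42 mm when right down; it sinks level wherever pressed. With the bolt drawn back the bar reaches 55 mm behind (-y) the thumb plate and 80 mm ahead of it. Axes as the chest's.
- catch (a joint): How far the catch bar is pressed down, m: 0 = up, 0.012 = on its stop. Springs push back with 4 N at the top, 7 N at the bottom. From about 0.009 on its tooth is clear of the comb (20 mm pitch) on the bolt, which can then slide; higher up it stands in a gap of the comb and blocks the bolt, and it springs into the next gap if let up on the way.
- bolt (a joint): How far the bolt is slid towards the keeper, m: 0 = drawn back, 0.060 = fully home on its stop, where the catch can spring up again and lock it. Starts at 0 to 0.002. It slides with about 2 N of friction and stays where it is left.
- padlock: Bystander: loose brass padlock, 42 by 20 by 59 mm, standing on the chest's top on the catch bar's side (-x). Origin under its centre.
- socket: Bystander: loose steel wrench socket, diameter 30, 38 mm high, standing on the chest's top on the bolt's far side (+x). Origin under its centre.
- spray: Bystander: spray can, diameter 54, 170 mm high, on the bench. Origin under its centre.
- wrench: Bystander: wrench lying on the bench.
- carton: Bystander: small cardboard box, 70 by 100 by 45 mm, on the bench. Origin under its centre.
- jar: Bystander: white jar with a steel cap, diameter 68, 85 mm high, on the bench. Origin under its centre.

How it is judged (in metres and radians):
On the way, in this order (a step that is already met when the one before it is completed fails the run):
1. the catch bar is pressed down while the bolt is still drawn back (value of joint catch above 0.0075 m and value of joint bolt below 0.008 m), for 0.05 s.
2. the bolt is pushed home with the catch bar held down (value of joint bolt above 0.0555 m and value of joint catch above 0.0045 m), for 0.05 s.
At the end, for the whole second after the job is handed in: The bolt is home (joint bolt above 0.0555 of 0.060 m) and at rest, and the catch bar is up again (joint catch below 0.003 m) (value of joint bolt above 0.0555 m and value of joint catch below 0.003 m and velocity of joint bolt below 0.005 m/s); the robot touches nothing.
It fails at once if the catch springs up while the bolt is part way (bolt between 0.009 and 0.050 m with the catch less than 0.005 m down) (value of joint bolt between 0.009 and 0.05 m and value of joint catch below 0.005 m).
It fails at once if a loose bystander is lifted, carried or pushed more than 20 mm (distance of any of padlock, socket, spray, wrench, carton, jar from where it was at the start of the episode above 0.02 m).
It also fails if it takes over 35 s, if anything falls off the work surface, if the arm or the gripper's body presses on something with over 40 N, if the wrist force passes 120 N, or if a joint passes its speed limit or range.

## Robot

A 6-joint arm with a two-finger parallel gripper is mounted at the origin on the work surface. World frame = base frame: x ahead of the robot, y to its left, z up, the work surface at z = 0. Lengths are in m, angles in degrees, forces in N, time in s.
With the tool pointing down it reaches from about 0.25 to 0.725 m from the base axis. Payload 9.7 kg.
Tool frame: the origin (TCP) lies at the very end of the fingers, on their centre line; the grasp point (between the pads) lies 19 mm behind it; y points along the fingers, x is the direction in which the jaws open and shut, and the axes are right-handed (so a half turn about y gives the same grasp; the last joint's range is limited). The gripper opens to 85 mm and grips with 20 to 120 N. Pads are 22 mm wide; open, the fingers measure 114 mm over their backs; the gripper's body (76 mm by 85 mm) begins 54 mm behind the grasp point. The pads swing forward as they close: fully open they stand 13 mm farther back than shut.
Start: joints at [76.547, 4.979, 10.078, 95.1, 0, 90], TCP at [0.128, 0.535, 0.207] pointing down, gripper open.
Joint ranges: [-179.16, 179.16], [-48.56, 103.87], [-65.8, 70.77], [-126.05, 130.52], [-82.76, 87.17], [-180, 180]. Speed limits (degrees/s): [127.2, 127.2, 147.25, 180, 180, 180].

## Interface

Orientations are given as [roll, pitch, yaw] about the fixed x, y, z axes, in that order (R = Rz(yaw) Ry(pitch) Rx(roll)).
In Python, from workcell import bot gives the robot as it stands.
- The arm moves only by the shell command python3 -m jog 'ROWS' [FORCE]. ROWS is JSON, a list of rows, each an object with "rotation": the turn, a rotation vector about the world's x, y, z in degrees, a list of three; "travel": the shift along the world's x, y, z in mm, a list of three; "jaw": the gripper command: -1 is shut, 1 is fully open, values between are in proportion. In form: [{"rotation": [rx, ry, rz], "travel": [x, y, z], "jaw": jaw}, ...]. A call has 1 to 8 rows; each row shifts and turns the commanded pose from where the row before left it; what a row does not reach is not made up. A row lasts 1/8 s, in which the tool goes at most 62.5 mm and 10.7 degrees, less where a joint would pass 70% of its speed; a pose out of reach is approached as far as the arm can. A call with a gripper value outside its range is refused whole. The fingers move at their own pace and stop on an object; FORCE is the grip in N (left out, the last holds). Time passes only in rows, so rows that do not move let the fingers close. It gives the time, the measured TCP pose, the force and the opening at its end, in the units of the state.
- bot.get_obs(): the state, without advancing time (a new reading comes with each control period).
- bot.camera(name): name is "side" or "top" or "wrist"; returns the picture (420x560x3 uint8, red, green, blue); there is no depth.
- bot.camera_params(name): a dict with "K" (3x3 intrinsics, pixels), "view" (4x4, takes a point from world to camera coordinates). Camera axes: x right, y up, looking along -z (the intrinsics and any distortion apply to the point x, -y, -z); pixel columns grow to the right and rows downward; lengths in m; the calibration is good to about 2 mm. A picture is of the moment at which its call begins: read the wrist's pose just before it. camera_params takes no time and is no camera call; for the wrist camera it gives the pose at the moment of the call.
- bot.job_done(): hands the job in, once; it reports no verdict.
Trained networks look in the newest picture that a camera, given by its name, has taken for a name from the list of things; names that differ only in an ending like _2 or _b are one class to them, and where a whole thing is asked for, a point or a joint stands for the part that bears it (a point fixed in the world has none). Each returns a list of dicts, best first, with "score" (0 to 1); they miss things now and then, are a little off and sometimes report something else, mostly with a low value. They report only what shows in the picture. A call takes as long as a camera call.
- bot.recognise(camera, thing): "xy" ([column, row] in pixels, amid what is visible of it).
- bot.trace(camera, thing): "mask" (420x560 bool, what is visible of it) and "xy" ([column, row] in pixels, amid what is visible of it).
The state is a dict: "time": time; "q": joint angles; "qd": joint speeds; "joint_efforts": joint torques, N m; "ee_pos": TCP position; "tcp_rot": TCP orientation; "wrist_force": force on the tool from outside, world axes, zero at the start; "torque": the same for the moment, N m; "opening": finger opening in m.
Only numpy, scipy, OpenCV 4.12 (cv2) and the standard library are available. Lean on these libraries where they do the work, as an engineer would, in place of code of your own. Each camera call takes 0.05 s, during which the arm holds its last target.

## Working session

There is one attempt and no reset: what is moved stays moved. The work goes in short steps, Python scripts to look and compute and a shell command to move; the robot and the scene stay as the last step left them, time stands still between calls to the robot, and variables do not carry over. Pictures are saved under pics/ and viewed, and the job is handed in when it is done.

```bash
mkdir -p pics; ls; python3 - <<'E'
from workcell import bot
import cv2,numpy as np
print(bot.get_obs())
for c in ["top","side"]:
    im=bot.camera(c); cv2.imwrite(f"pics/{c}0.png",im[:,:,::-1])
    p=bot.camera_params(c); print(c,p)
    for t in ["plate","bar","keeper","chest","padlock","socket","spray"]:
        r=bot.recognise(c,t); print(t,[(x["score"],x["xy"]) for x in r[:2]])
E
```

```text
pics
{'time': 0.0, 'q': array([7.65448079e+01, 5.01315997e+00, 1.00330680e+01, 9.50997811e+01,
       1.89222147e-03, 9.00005998e+01]), 'qd': array([ 0.00035133, -0.03417125, -0.03773144,  0.01254147,  0.05380317,
        0.01935699]), 'joint_efforts': array([-8.60279906e-04, -5.20385957e+01,  4.64806831e+01,  1.63493404e-02,
       -1.15898447e-04, -3.34288224e-06]), 'ee_pos': array([0.12790361, 0.53464227, 0.20595092]), 'tcp_rot': array([-8.99981086e+01,  7.98730856e-02,  7.65442081e+01]), 'wrist_force': array([-0.24097731, -0.50890837,  0.12312649]), 'torque': array([-0.02617365, -0.0069849 , -0.01650419]), 'opening': 0.08526350958196625}
top {'K': array([[483.53142516,   0.        , 276.99049876],
       [  0.        , 483.53142516, 203.9273513 ],
       [  0.        ,   0.        ,   1.        ]]), 'view': array([[-0.08572799, -0.99631014, -0.0041001 ,  0.02572874],
       [ 0.97361003, -0.08464694,  0.21193964, -0.57433489],
       [-0.21150467,  0.01417726,  0.97727416, -1.60587266],
       [ 0.        ,  0.        ,  0.        ,  1.        ]])}
plate [(0.76, [291.8, 179.6])]

[... 151 characters left out ...]
38.4, 195.4]), (0.45, [293.1, 181.1])]
side {'K': array([[387.12010816,   0.        , 273.87930392],
       [  0.        , 387.12010816, 213.14007948],
       [  0.        ,   0.        ,   1.        ]]), 'view': array([[ 0.98177658, -0.19002066, -0.00262426, -0.55305394],
       [ 0.09803922,  0.49461138,  0.86356696, -0.1720713 ],
       [-0.16279758, -0.8480871 ,  0.50422735, -0.98376738],
       [ 0.        ,  0.        ,  0.        ,  1.        ]])}
plate [(0.63, [305.0, 232.3])]
bar [(0.94, [281.6, 226.0])]
keeper [(0.66, [295.6, 262.2])]
chest [(0.7, [293.4, 264.8])]
padlock [(0.62, [257.4, 256.0])]
socket [(0.47, [358.2, 242.6]), (0.17, [293.1, 261.5])]
spray [(0.78, [267.4, 160.9])]
```

```bash
python3 - <<'E'
import cv2
a=cv2.imread("pics/top0.png");b=cv2.imread("pics/side0.png")
cv2.imwrite("pics/topc.png",cv2.resize(a[110:290,160:400],None,fx=3.2,fy=3.2,interpolation=cv2.INTER_CUBIC))
cv2.imwrite("pics/sidec.png",cv2.resize(b[130:330,160:420],None,fx=3,fy=3,interpolation=cv2.INTER_CUBIC))
E
```

```text
(no output)
```

View pics/top0.png

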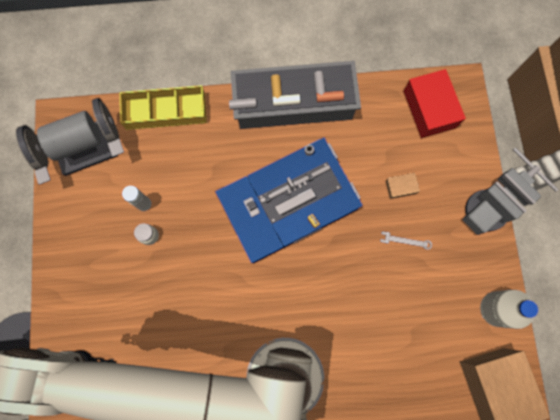

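View pics/topc.png

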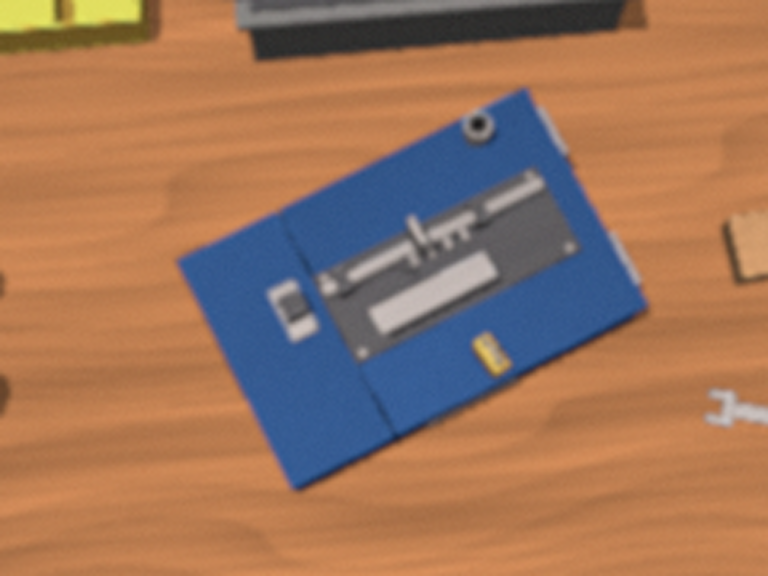

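View pics/sidec.png

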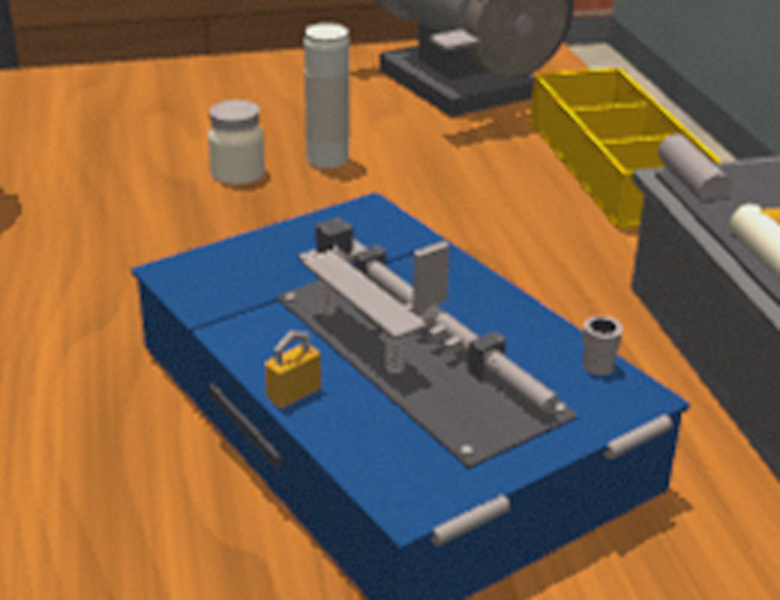

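```bash
cat > h.py <<'E'
import numpy as np
from workcell import bot
P={c:bot.camera_params(c) for c in("top","side")}
def proj(c,X,p=None):
    p=p or P[c]; X=np.atleast_2d(X); Xc=X@p["view"][:3,:3].T+p["view"][:3,3]
    q=np.c_[Xc[:,0],-Xc[:,1],-Xc[:,2]]@p["K"].T; return q[:,:2]/q[:,2:]
def back(c,uv,z,p=None):
    p=p or P[c]; d=np.linalg.inv(p["K"])@[uv[0],uv[1],1]; d=d*[1,-1,-1]
    R=p["view"][:3,:3]; o=-R.T@p["view"][:3,3]; d=R.T@d
    return o+d*(z-o[2])/d[2]
E
python3 - <<'E'
from h import *
from scipy.optimize import least_squares
T=lambda u,v:(160+u/3.2,110+v/3.2)
S=lambda u,v:(160+u/3,130+v/3)
obs={"top":[T(178,262),T(527,89),T(648,312),T(296,489)],"side":[S(376,196),S(688,407),S(400,545),S(134,271)]}
cor=np.array([[.138,.213,.09],[.138,-.213,.09],[-.138,-.213,.09],[-.138,.213,.09]])
for c in obs:
    print(c,[np.round(back(c,u,.09),4) for u in obs[c]])
def w(X,p):
    c,s=np.cos(p[2]),np.sin(p[2]); return np.c_[p[0]+c*X[:,0]-s*X[:,1],p[1]+s*X[:,0]+c*X[:,1],X[:,2]]
for cs in(["top"],["side"],["top","side"]):
    r=least_squares(lambda p:np.concatenate([(proj(c,w(cor,p))-obs[c]).ravel() for c in cs]),[.5,0,.4])
    print(cs,r.x[:2],np.degrees(r.x[2]),np.round(r.fun,1))
p=r.x
def inv(X): 
    d=X[:2]-p[:2];c,s=np.cos(p[2]),np.sin(p[2]);return np.round([c*d[0]+s*d[1],-s*d[0]+c*d[1]],4)
for n,c,u in [("bar top",'top',[T(368,312),T(380,335),T(488,252),T(498,272)]),("bar side",'side',[S(300,258),S(330,250),S(392,335),S(426,325)])]:
    print(n,[inv(back(c,x,.144)) for x in u])
# plate top edge
for n,c,u in [("plate top",'top',[T(411,217)]),("plate side",'side',[S(414,254),S(448,243)])]:
    print(n,[inv(back(c,x,.17)) for x in u])
E
```

```text
top [array([0.6283, 0.1813, 0.09  ]), array([ 0.7891, -0.2096,  0.09  ]), array([ 0.5309, -0.3104,  0.09  ]), array([0.3771, 0.0742, 0.09  ])]
side [array([0.6335, 0.1759, 0.09  ]), array([ 0.7929, -0.2103,  0.09  ]), array([ 0.5427, -0.3099,  0.09  ]), array([0.3842, 0.0746, 0.09  ])]
['top'] [ 0.5815447  -0.06623644] 22.142885265786813 [-0.5 -0.2  0.5 -0.2  1.4 -1.  -1.4  1.2]
['side'] [ 0.58891734 -0.06340247] 22.108288960705615 [ 0.3 -1.6  1.3 -0.6 -0.4  1.1 -1.3 -1.2]
['top', 'side'] [ 0.58616708 -0.06536288] 22.206648616975972 [-0.9 -1.4  0.1 -1.5  1.  -2.4 -1.7 -0.1 -0.6 -1.2  0.6 -0.1 -1.3  2.
 -2.4 -0.7]
bar top [array([-0.0189,  0.062 ]), array([-0.0458,  0.062 ]), array([-0.0191, -0.0767]), array([-0.0425, -0.0759])]
bar side [array([-0.0414,  0.0638]), array([-0.0131,  0.0611]), array([-0.0427, -0.072 ]), array([-0.0132, -0.0754])]
plate top [array([ 0.0441, -0.0197])]
plate side [array([ 0.0159, -0.0189]), array([ 0.0495, -0.0199])]
```

```bash
python3 -m jog '[{"rotation":[0,0,0],"travel":[0,0,53],"jaw":0.5},{"rotation":[0,0,-4],"travel":[34,-45,0],"jaw":0.07},{"rotation":[0,0,-4],"travel":[34,-45,0],"jaw":0.07},{"rotation":[0,0,-4],"travel":[34,-45,0],"jaw":0.07},{"rotation":[0,0,-4],"travel":[34,-45,0],"jaw":0.07},{"rotation":[0,0,-4],"travel":[34,-45,0],"jaw":0.07},{"rotation":[0,0,-4],"travel":[34,-45,0],"jaw":0.07},{"rotation":[0,0,-4],"travel":[34,-45,0],"jaw":0.07}]'
python3 -m jog '[{"rotation":[0,0,-4],"travel":[34,-45,0],"jaw":0.07},{"rotation":[0,0,-4],"travel":[34,-45,0],"jaw":0.07},{"rotation":[0,0,-4],"travel":[34,-45,0],"jaw":0.07},{"rotation":[0,0,-4],"travel":[34,-45,0],"jaw":0.07},{"rotation":[0,0,-4],"travel":[34,-45,0],"jaw":0.07},{"rotation":[0,0,-4],"travel":[34,-45,0],"jaw":0.07},{"rotation":[0,0,-4],"travel":[34,-45,0],"jaw":0.07},{"rotation":[0,0,0],"travel":[0,0,0],"jaw":0.07}]'
python3 - <<'E'
from h import *
import cv2
o=bot.get_obs();print(o["ee_pos"],o["tcp_rot"],o["opening"],o["q"],o["time"],o["wrist_force"])
p=bot.camera_params("wrist");im=bot.camera("wrist");cv2.imwrite("pics/w1.png",im[:,:,::-1])
import pickle;pickle.dump(p,open("w1.pkl","wb"))
E
```

```text
time: 1.8
ee_pos: [0.3668, 0.2183, 0.2599]
tcp_rot: [-90.0, -0.0, 48.4]
wrist_force: [0.6, 0.9, -0.8]
opening: 0.0453
time: 2.8
ee_pos: [0.6053, -0.098, 0.257]
tcp_rot: [-89.9, 0.2, 20.3]
wrist_force: [0.3, 0.0, -0.0]
opening: 0.0453
[ 0.60526899 -0.09804459  0.25700928] [-89.92767083   0.1723878   20.30302712] 0.04534768704229483 [-9.19007968e+00  1.60017804e+01  2.84502321e+01  1.02634110e+02
 -2.19131915e-02  6.05070375e+01] 2.8 [ 0.34946607  0.02339495 -0.01395402]
```

View pics/w1.png

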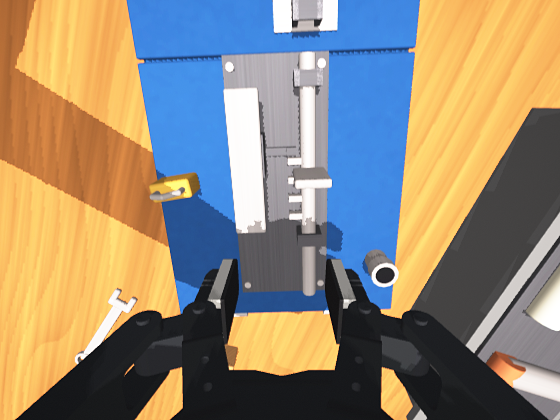

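```bash
python3 - <<'E'
import cv2
a=cv2.imread("pics/w1.png")
cv2.imwrite("pics/w1c.png",cv2.resize(a[40:310,190:400],None,fx=2.2,fy=2.2,interpolation=cv2.INTER_CUBIC))
E
```

```text
(no output)
```

View pics/w1c.png

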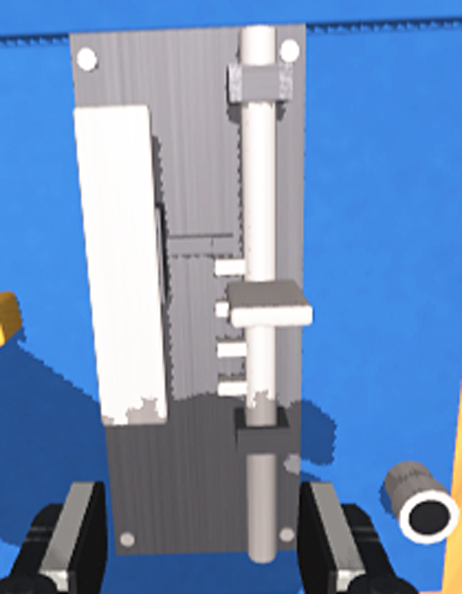

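```bash
python3 - <<'E'
from h import *
import pickle,cv2
from scipy.optimize import least_squares
p=pickle.load(open("w1.pkl","rb"))
R=p["view"][:3,:3];print("cam",-R.T@p["view"][:3,3], "axis",-R[2])
W=lambda u,v:(190+u/2.2,40+v/2.2)
b=[W(75,107),W(147,106),W(103,424),W(167,421)]
for u in b: print(np.round(back(0,u,.144,p),4))
def fit(z):
    def f(q):
        c,s=np.cos(q[2]),np.sin(q[2]); X=np.array([[-.015,.0675],[.015,.0675],[-.015,-.0675],[.015,-.0675]])
        Y=np.c_[q[0]+c*X[:,0]-s*X[:,1],q[1]+s*X[:,0]+c*X[:,1],np.full(4,z)]
        return (proj(0,Y,p)-b).ravel()
    return least_squares(f,[.56,-.08,.4])
r=fit(.144);print(r.x[:2],np.degrees(r.x[2]),np.round(r.fun,1))
q=r.x
def loc(X): # chest frame with bar centre at (-.03,0)
    d=X[:2]-q[:2];c,s=np.cos(q[2]),np.sin(q[2]);return np.round([-.03+c*d[0]+s*d[1],-s*d[0]+c*d[1]],4)
for u in [W(231,312),W(312,307),W(231,325),W(313,322)]: print("plate",loc(back(0,u,.17,p)))
for u in [W(257,560),W(260,30)]: print("rod",loc(back(0,u,.108+.008,p)))
print("tcp loc",loc(bot.get_obs()["ee_pos"]))
# project finger tips / tcp into image
o=bot.get_obs()["ee_pos"]; print(proj(0,o,p))
E
```

```text
cam [ 0.57648099 -0.01821054  0.42392399] axis [ 0.10898454 -0.30602327 -0.94576537]
[ 0.5252 -0.0238  0.144 ]
[ 0.5513 -0.0138  0.144 ]
[ 0.5757 -0.1475  0.144 ]
[ 0.6024 -0.136   0.144 ]
[ 0.56377021 -0.08060221] 22.39408079228733 [-1.2 -0.4  1.2 -1.3 -0.5  1.   0.5  1.4]
plate [ 0.0137 -0.0101]
plate [ 0.045  -0.0093]
plate [ 0.0136 -0.0153]
plate [ 0.0455 -0.0152]
rod [ 0.0263 -0.1601]
rod [0.0301 0.0952]
tcp loc [ 0.0015 -0.0301]
[[280.96989409 250.19564934]]
```

```bash
python3 -m jog '[{"rotation":[0,0,2],"travel":[2,-9,-10],"jaw":0.07},{"rotation":[0,0,0],"travel":[0,0,-40],"jaw":0.07},{"rotation":[0,0,0],"travel":[0,0,-40],"jaw":0.07},{"rotation":[0,0,0],"travel":[0,0,0],"jaw":0.07},{"rotation":[0,0,0],"travel":[0,0,0],"jaw":0.07}]'
python3 - <<'E'
from h import *
import cv2
p=bot.camera_params("wrist");im=bot.camera("wrist");cv2.imwrite("pics/w2.png",im[:,:,::-1])
im=bot.camera("side");cv2.imwrite("pics/s2.png",cv2.resize(im[130:330,160:420,::-1],None,fx=3,fy=3,interpolation=cv2.INTER_CUBIC))
o=bot.get_obs();print(o["ee_pos"],o["tcp_rot"],o["wrist_force"])
d=o["ee_pos"][:2]-[.5638,-.0806];c,s=np.cos(.3909),np.sin(.3909);print(-.03+c*d[0]+s*d[1],-s*d[0]+c*d[1])
E
```

```text
time: 3.48
ee_pos: [0.6062, -0.1035, 0.1722]
tcp_rot: [-90.1, -0.1, 22.6]
wrist_force: [1.5, -0.7, 0.9]
opening: 0.0456
[ 0.60676699 -0.10386412  0.17238193] [-90.10933302  -0.17667897  22.57940875] [ 0.50760347 -0.38946201  0.20363929]
0.0008617304735473313 -0.03788053772799893
```

View pics/w2.png

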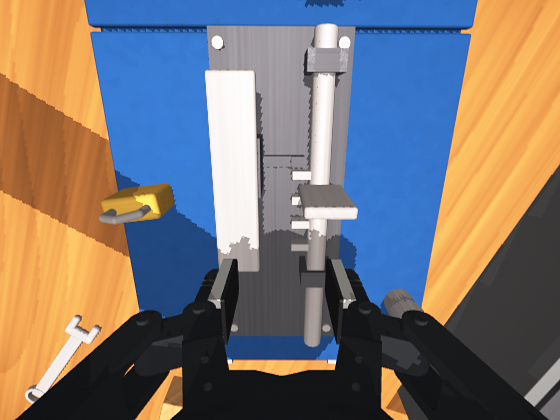

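View pics/s2.png

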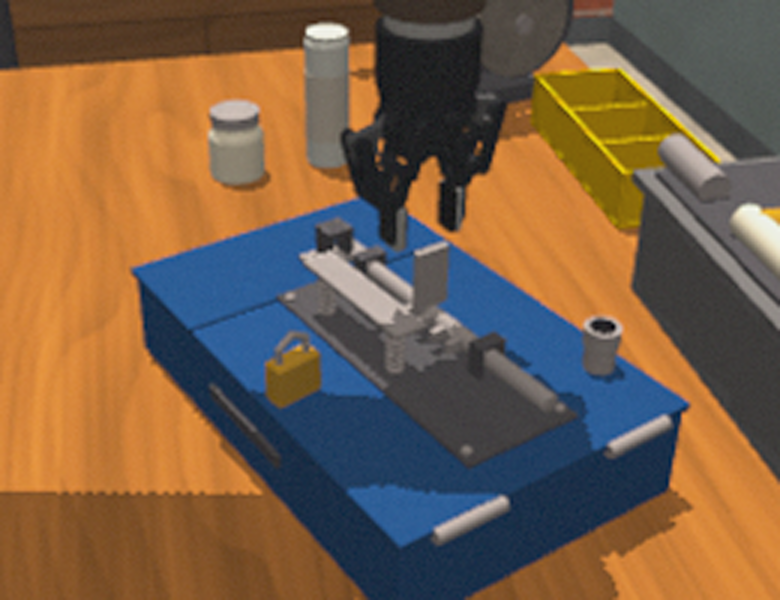

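```bash
python3 - <<'E'
from h import *
o=bot.get_obs();e=o["ee_pos"]
print("cam",[-P[c]["view"][:3,:3].T@P[c]["view"][:3,3] for c in P])
c,s=np.cos(.392),np.sin(.392)
for c_ in["side"]:
  for n,a in [("tcp",0),("f+",.03),("f-",-.03)]:
    for dz in (0,.008):
      print(n,dz,(proj(c_,e+[a*c,a*s,dz])-[160,130])*3)
# predicted plate
for nm,l in [("plate",(.03,-.0125,.17)),("bar",(-.03,0,.144))]:
    x=l[0]+.03;y=l[1];print(nm,(proj("side",[.5638+c*x-s*y,-.0806+s*x+c*y,l[2]])-[160,130])*3)
print(bot.recognise("side","plate")[:1])
E
```

```text
cam [array([ 2.21734312e-01, -2.15015771e-04,  1.69120767e+00]), array([ 0.3996902 , -0.85430367,  0.64318615])]
tcp 0 [[420.90061418 268.73488142]]
tcp 0.008 [[421.22750622 259.94095239]]
f+ 0 [[451.22666367 257.86986533]]
f+ 0.008 [[451.68178022 249.16456782]]
f- 0 [[389.60816681 279.94613215]]
f- 0.008 [[389.79834606 271.0623049 ]]
plate [[430.88509051 247.35629385]]
bar [[360.78639768 289.56860738]]
[{'xy': [304.0, 230.3], 'score': 0.9}]
```

```bash
python3 - <<'E'
from h import *
import cv2
a=cv2.imread("pics/w2.png")
cv2.imwrite("pics/w2c.png",cv2.resize(a[220:350,180:390],None,fx=3.6,fy=3.6,interpolation=cv2.INTER_CUBIC))
im=bot.camera("side");cv2.imwrite("pics/s3.png",cv2.resize(im[150:260,250:350,::-1],None,fx=6,fy=5.4,interpolation=cv2.INTER_CUBIC))
im=bot.camera("top");cv2.imwrite("pics/t3.png",cv2.resize(im[130:240,220:360,::-1],None,fx=5,fy=5,interpolation=cv2.INTER_CUBIC))
E
```

```text
(no output)
```

View pics/w2c.png

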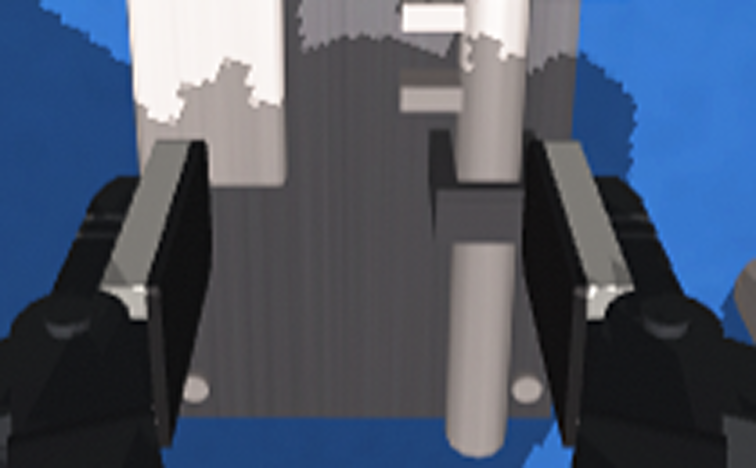

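View pics/s3.png

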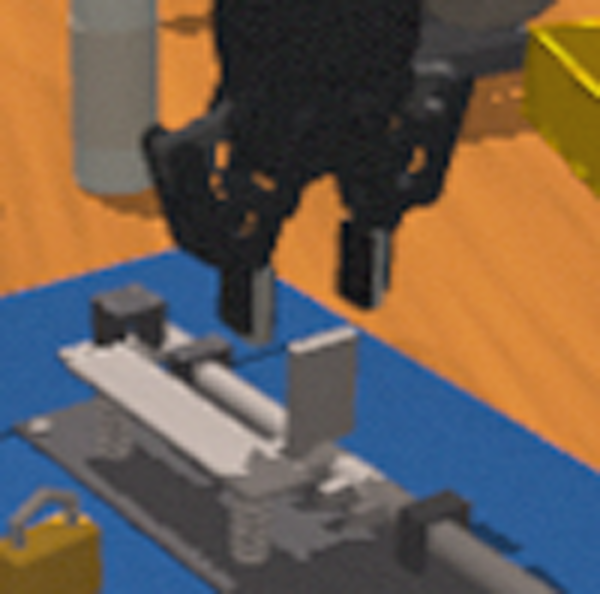

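```bash
python3 - <<'E'
from h import *
from scipy.optimize import least_squares
p=bot.camera_params("wrist");e=bot.get_obs()["ee_pos"]
for w,s in [((229.4,259.7),(294.5,213)),((335.6,259.7),(313.5,206.5))]:
    r=least_squares(lambda X:np.r_[(proj(0,X,p)-w)[0],(proj("side",X)-s)[0]],e)
    d=r.x-e;c,sn=np.cos(.392),np.sin(.392)
    print(r.x,r.fun.round(1),"rel tcp local",c*d[0]+sn*d[1],-sn*d[0]+c*d[1],d[2])
    print(bot.get_obs()["time"])
E
```

```text
[ 0.57900731 -0.10808273  0.19403216] [ 1.   0.6 -5.2  0.7] rel tcp local -0.026938981944956135 0.0068425562088815645 0.022917925189501254
3.725
[ 0.63198449 -0.08790783  0.19092882] [ 0.9  0.5 -4.3  1.9] rel tcp local 0.029727278674100095 0.005247854436761096 0.019814582718742285
3.725
```

View pics/t3.png

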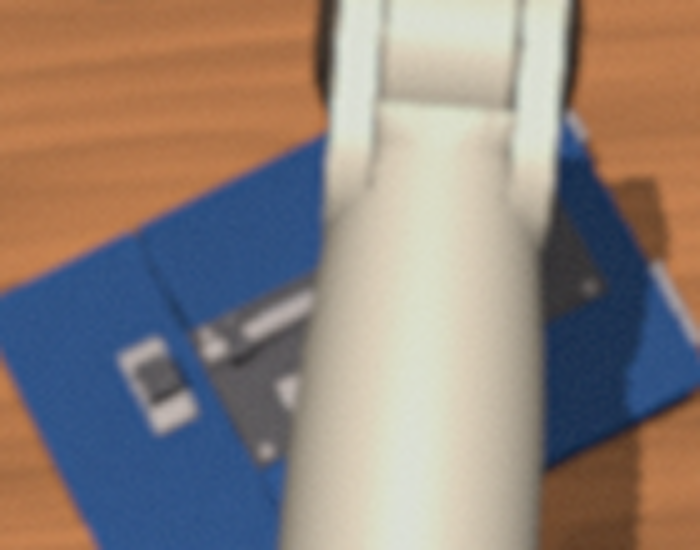

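```bash
python3 - <<'E'
from h import *
from scipy.optimize import least_squares
p=bot.camera_params("wrist");e=bot.get_obs()["ee_pos"];c,sn=np.cos(.392),np.sin(.392)
def L(a,b,z): return e+[c*a-sn*b,sn*a+c*b,z]
for n,w,s in [("L",(229.4,259.7),(294.0,213)),("R",(335.6,259.7),(313.5,206.5))]:
    r=least_squares(lambda X:np.r_[(proj(0,L(X[0],X[1]+.011,X[2]),p)-w)[0],(proj("side",L(X[0],X[1]-.011,X[2]))-s)[0]],[0,0,0])
    print(n,r.x,r.fun.round(1))
E
```

```text
L [-0.02568021  0.00133287  0.03232304] [-0.  -0.   0.1 -0. ]
R [0.02692687 0.00100052 0.03178067] [ 0.2  0.1 -1.   0.4]
```

```bash
python3 -m jog '[{"rotation":[0,0,0],"travel":[0,0,-10],"jaw":0.07},{"rotation":[0,0,0],"travel":[0,0,-10],"jaw":0.07},{"rotation":[0,0,0],"travel":[0,0,-6],"jaw":0.07},{"rotation":[0,0,0],"travel":[0,0,0],"jaw":0.07}]'
python3 - <<'E'
from h import *
import cv2
im=bot.camera("wrist");cv2.imwrite("pics/w4.png",im[:,:,::-1])
im=bot.camera("side");cv2.imwrite("pics/s4.png",cv2.resize(im[150:260,250:350,::-1],None,fx=6,fy=5.4,interpolation=cv2.INTER_CUBIC))
o=bot.get_obs();print(o["ee_pos"],o["wrist_force"])
E
```

```text
time: 4.22
ee_pos: [0.6056, -0.104, 0.1428]
tcp_rot: [-90.0, 0.1, 22.5]
wrist_force: [-0.9, 0.1, 0.3]
opening: 0.0457
[ 0.60594882 -0.10411901  0.14375111] [-0.15673204 -0.36596752 -0.11779128]
```

View pics/w4.png

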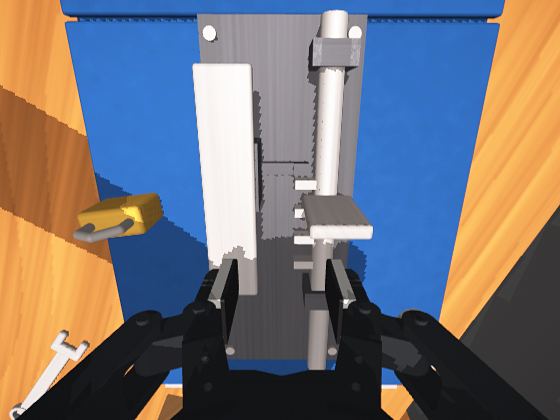

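View pics/s4.png

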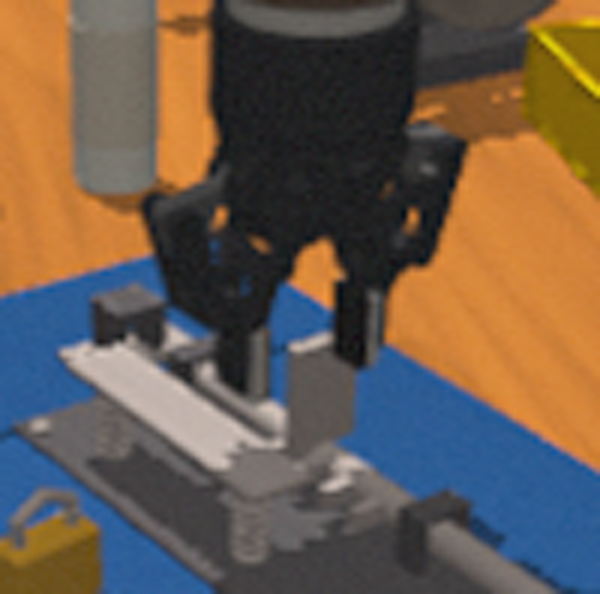

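```bash
python3 - <<'E'
from h import *
import cv2
im=bot.camera("side");cv2.imwrite("pics/s5.png",cv2.resize(im[190:240,280:325,::-1],None,fx=14,fy=12,interpolation=cv2.INTER_NEAREST))
r=bot.trace("side","plate");print(r[0]["score"],r[0]["xy"])
E
```

```text
0.84 [306.7, 233.3]
```

View pics/s5.png

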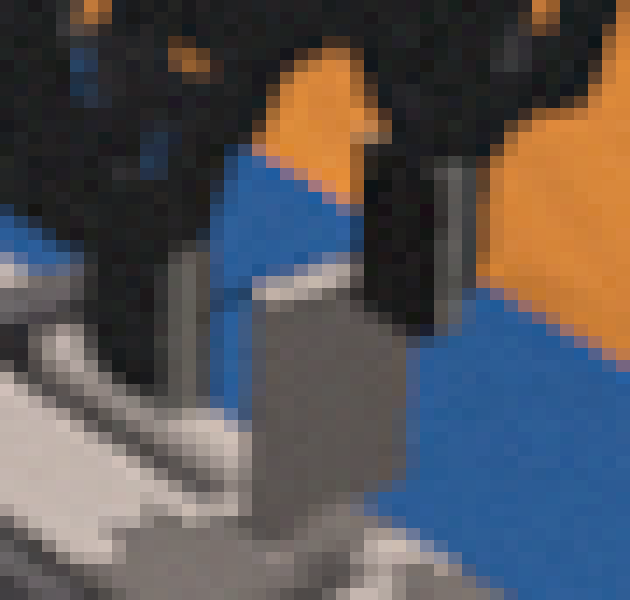

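```bash
python3 -m jog '[{"rotation":[0,0,0],"travel":[0,0,-5],"jaw":0.07},{"rotation":[0,0,0],"travel":[0,0,-5],"jaw":0.07},{"rotation":[0,0,0],"travel":[0,0,0],"jaw":0.07}]'
python3 -m jog '[{"rotation":[0,0,0],"travel":[0,0,-4],"jaw":0.07},{"rotation":[0,0,0],"travel":[0,0,0],"jaw":0.07}]'
python3 -m jog '[{"rotation":[0,0,0],"travel":[0,0,-4],"jaw":0.07},{"rotation":[0,0,0],"travel":[0,0,0],"jaw":0.07}]'
python3 - <<'E'
from h import *
import cv2
im=bot.camera("wrist");cv2.imwrite("pics/w6.png",im[:,:,::-1])
im=bot.camera("side");cv2.imwrite("pics/s6.png",cv2.resize(im[150:260,250:350,::-1],None,fx=6,fy=5.4,interpolation=cv2.INTER_CUBIC))
o=bot.get_obs();print(o["ee_pos"],o["wrist_force"])
E
```

```text
time: 4.8
ee_pos: [0.6056, -0.1041, 0.133]
tcp_rot: [-90.0, 0.1, 22.5]
wrist_force: [0.8, -0.6, -0.3]
opening: 0.0453
time: 5.05
ee_pos: [0.6058, -0.1041, 0.1293]
tcp_rot: [-90.0, 0.0, 22.5]
wrist_force: [-0.1, 0.7, 0.1]
opening: 0.0456
time: 5.3
ee_pos: [0.6058, -0.1041, 0.1253]
tcp_rot: [-90.0, 0.0, 22.5]
wrist_force: [-0.4, -0.5, -1.3]
opening: 0.0459
[ 0.60590838 -0.10410647  0.12566637] [-0.02181197 -0.3497998   0.27005201]
```

View pics/w6.png

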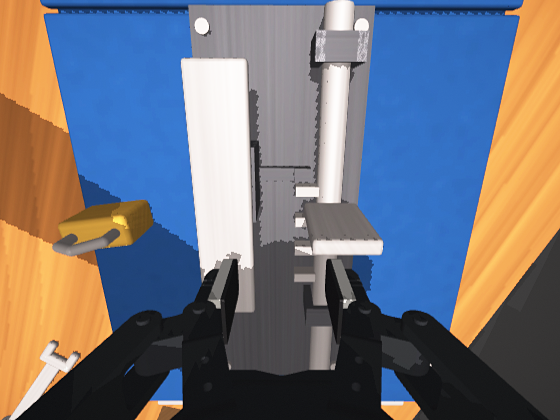

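View pics/s6.png

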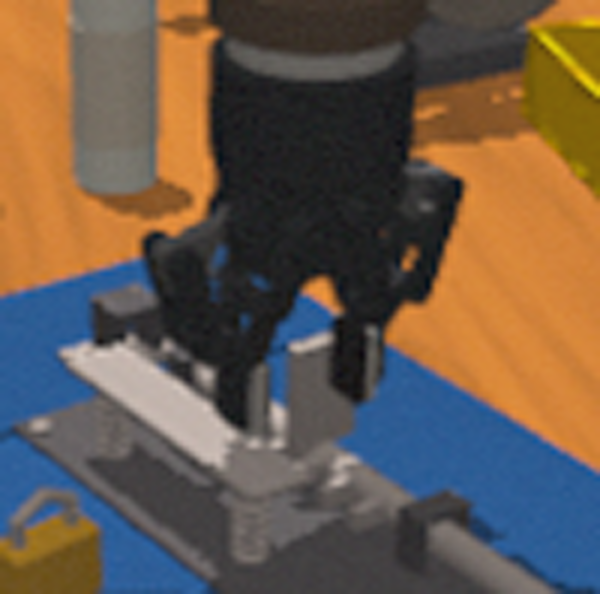

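```bash
python3 -m jog '[{"rotation":[0,0,0],"travel":[0,0,-4],"jaw":0.07},{"rotation":[0,0,0],"travel":[0,0,0],"jaw":0.07}]'
python3 -m jog '[{"rotation":[0,0,0],"travel":[0,0,-3],"jaw":0.07},{"rotation":[0,0,0],"travel":[0,0,0],"jaw":0.07}]'
python3 -m jog '[{"rotation":[0,0,0],"travel":[0,0,-3],"jaw":0.07},{"rotation":[0,0,0],"travel":[0,0,0],"jaw":0.07}]'
python3 -m jog '[{"rotation":[0,0,0],"travel":[0,0,-2],"jaw":0.07},{"rotation":[0,0,0],"travel":[0,0,0],"jaw":0.07}]'
python3 - <<'E'
from h import *
import cv2
im=bot.camera("wrist");cv2.imwrite("pics/w7.png",im[:,:,::-1])
im=bot.camera("side");cv2.imwrite("pics/s7.png",cv2.resize(im[150:260,250:350,::-1],None,fx=6,fy=5.4,interpolation=cv2.INTER_CUBIC))
o=bot.get_obs();print(o["ee_pos"],o["wrist_force"])
E
```

```text
time: 5.65
ee_pos: [0.6058, -0.1041, 0.1212]
tcp_rot: [-90.0, 0.0, 22.5]
wrist_force: [0.1, -0.0, 1.0]
opening: 0.046
time: 5.9
ee_pos: [0.6058, -0.1041, 0.1184]
tcp_rot: [-90.0, 0.0, 22.6]
wrist_force: [0.1, 0.3, -0.6]
opening: 0.0459
time: 6.15
ee_pos: [0.6061, -0.1041, 0.1158]
tcp_rot: [-90.0, -0.0, 22.5]
wrist_force: [0.2, -0.1, 2.9]
opening: 0.0457
time: 6.4
ee_pos: [0.6061, -0.1041, 0.1138]
tcp_rot: [-90.0, -0.0, 22.5]
wrist_force: [-0.0, -0.7, 3.8]
opening: 0.046
[ 0.60607056 -0.10413252  0.11386505] [0.46513849 0.23356789 2.79742011]
```

View pics/w7.png

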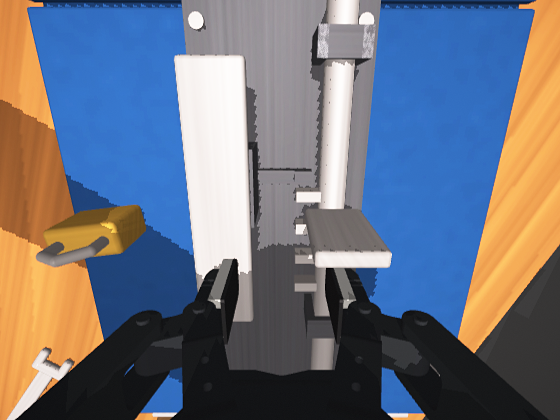

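View pics/s7.png

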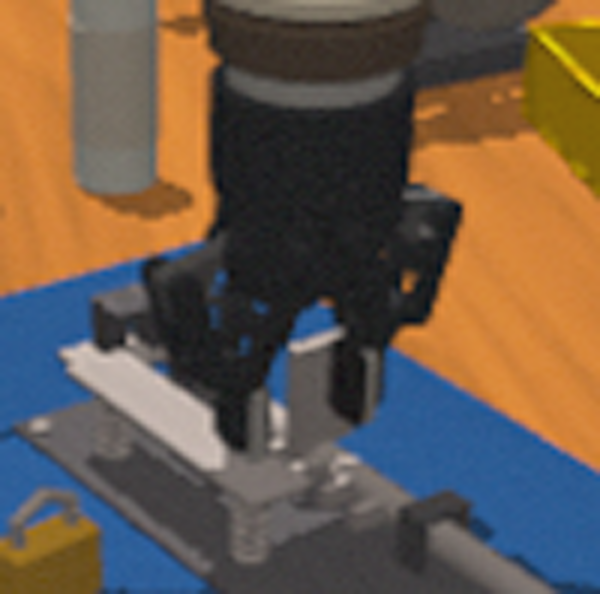

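```bash
python3 -m jog '[{"rotation":[0,0,0],"travel":[0,0,-3],"jaw":0.07},{"rotation":[0,0,0],"travel":[0,0,-3],"jaw":0.07},{"rotation":[0,0,0],"travel":[0,0,0],"jaw":0.07}]'
python3 -m jog '[{"rotation":[0,0,0],"travel":[0,0,-2],"jaw":0.07},{"rotation":[0,0,0],"travel":[0,0,0],"jaw":0.07}]'
python3 -m jog '[{"rotation":[0,0,0],"travel":[0,0,-1.5],"jaw":0.07},{"rotation":[0,0,0],"travel":[0,0,0],"jaw":0.07}]'
python3 - <<'E'
from h import *
import cv2
im=bot.camera("wrist");cv2.imwrite("pics/w8.png",im[:,:,::-1])
im=bot.camera("side");cv2.imwrite("pics/s8.png",cv2.resize(im[150:260,250:350,::-1],None,fx=6,fy=5.4,interpolation=cv2.INTER_CUBIC))
o=bot.get_obs();print(o["ee_pos"],o["wrist_force"])
E
```

```text
time: 6.88
ee_pos: [0.606, -0.1041, 0.1075]
tcp_rot: [-90.0, -0.0, 22.5]
wrist_force: [0.7, -0.4, 4.7]
opening: 0.0457
time: 7.12
ee_pos: [0.6061, -0.1042, 0.1058]
tcp_rot: [-90.0, -0.0, 22.5]
wrist_force: [0.4, -0.6, 5.1]
opening: 0.0458
time: 7.38
ee_pos: [0.6061, -0.1042, 0.105]
tcp_rot: [-90.0, -0.0, 22.5]
wrist_force: [-1.7, -0.7, 9.8]
opening: 0.0457
[ 0.60610992 -0.10417637  0.10504853] [-0.83491787 -0.67131714  8.69816873]
```

View pics/w8.png

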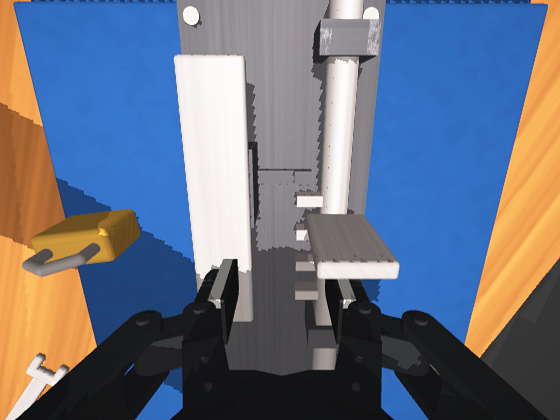

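View pics/s8.png

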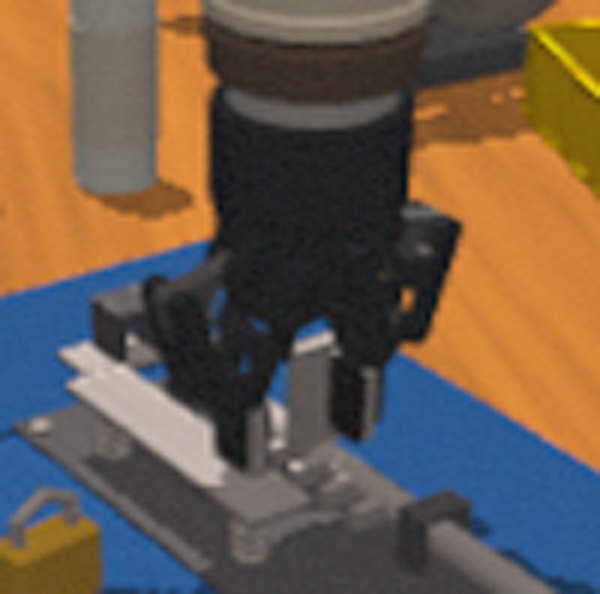

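```bash
python3 -m jog '[{"rotation":[0,0,0],"travel":[0,0,-1],"jaw":0.07},{"rotation":[0,0,0],"travel":[-2.3,5.5,0],"jaw":0.07},{"rotation":[0,0,0],"travel":[-2.3,5.5,0],"jaw":0.07},{"rotation":[0,0,0],"travel":[0,0,0],"jaw":0.07}]'
python3 -m jog '[{"rotation":[0,0,0],"travel":[-2.3,5.5,0],"jaw":0.07},{"rotation":[0,0,0],"travel":[-2.3,5.5,0],"jaw":0.07},{"rotation":[0,0,0],"travel":[0,0,0],"jaw":0.07}]'
python3 - <<'E'
from h import *
import cv2
im=bot.camera("wrist");cv2.imwrite("pics/w9.png",im[:,:,::-1])
o=bot.get_obs();print(o["ee_pos"],o["wrist_force"])
E
```

```text
time: 7.98
ee_pos: [0.6026, -0.0942, 0.1051]
tcp_rot: [-90.2, -0.1, 22.5]
wrist_force: [1.5, -5.7, 11.9]
opening: 0.0456
time: 8.35
ee_pos: [0.5981, -0.0833, 0.1051]
tcp_rot: [-90.2, -0.2, 22.5]
wrist_force: [3.1, -5.9, 12.6]
opening: 0.0459
[ 0.59807625 -0.08334465  0.10506986] [ 2.67702649 -6.25036294 12.56629228]
```

View pics/w9.png

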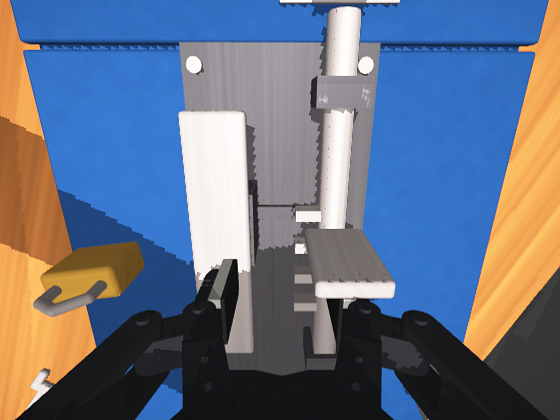

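```bash
python3 -m jog '[{"rotation":[0,0,0],"travel":[-2.3,5.5,0],"jaw":0.07},{"rotation":[0,0,0],"travel":[-2.3,5.5,0],"jaw":0.07},{"rotation":[0,0,0],"travel":[-2.3,5.5,0],"jaw":0.07},{"rotation":[0,0,0],"travel":[-2.3,5.5,0],"jaw":0.07},{"rotation":[0,0,0],"travel":[0,0,0],"jaw":0.07}]'
python3 -m jog '[{"rotation":[0,0,0],"travel":[-2.3,5.5,0],"jaw":0.07},{"rotation":[0,0,0],"travel":[-2.3,5.5,0],"jaw":0.07},{"rotation":[0,0,0],"travel":[0,0,0],"jaw":0.07}]'
python3 -m jog '[{"rotation":[0,0,0],"travel":[-1.2,2.8,0],"jaw":0.07},{"rotation":[0,0,0],"travel":[-1.2,2.8,0],"jaw":0.07},{"rotation":[0,0,0],"travel":[0,0,0],"jaw":0.07}]'
python3 - <<'E'
from h import *
import cv2
im=bot.camera("wrist");cv2.imwrite("pics/w10.png",im[:,:,::-1])
o=bot.get_obs();print(o["ee_pos"],o["wrist_force"])
E
```

```text
time: 9.02
ee_pos: [0.589, -0.0612, 0.1051]
tcp_rot: [-90.2, -0.2, 22.5]
wrist_force: [2.2, -6.1, 12.4]
opening: 0.0458
time: 9.4
ee_pos: [0.5844, -0.0502, 0.1051]
tcp_rot: [-90.2, -0.2, 22.5]
wrist_force: [3.3, -5.1, 11.5]
opening: 0.0456
time: 9.78
ee_pos: [0.5821, -0.0449, 0.105]
tcp_rot: [-90.3, -0.2, 22.5]
wrist_force: [3.9, -8.0, 11.3]
opening: 0.0454
[ 0.58214301 -0.04489557  0.10506339] [ 4.79424018 -7.96334456 12.19463803]
```

View pics/w10.png

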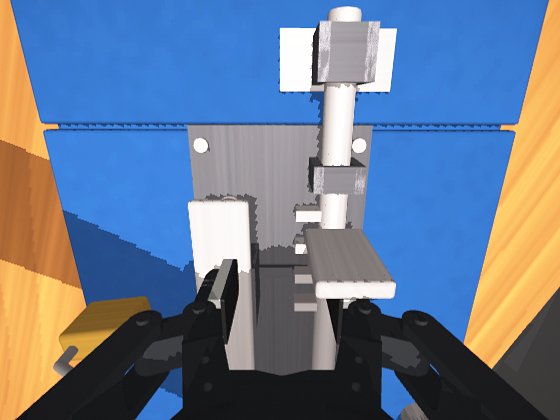

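```bash
python3 -m jog '[{"rotation":[0,0,0],"travel":[-0.7,1.8,0],"jaw":0.07},{"rotation":[0,0,0],"travel":[0,0,0],"jaw":0.07},{"rotation":[0,0,0],"travel":[0,0,0],"jaw":0.07}]'
python3 -m jog '[{"rotation":[0,0,0],"travel":[-0.7,1.8,0],"jaw":0.07},{"rotation":[0,0,0],"travel":[0,0,0],"jaw":0.07},{"rotation":[0,0,0],"travel":[0,0,0],"jaw":0.07}]'
```

```text
time: 10.2
ee_pos: [0.5815, -0.0433, 0.1051]
tcp_rot: [-90.3, -0.2, 22.5]
wrist_force: [3.6, -6.7, 11.9]
opening: 0.0455
time: 10.58
ee_pos: [0.5808, -0.0415, 0.105]
tcp_rot: [-90.3, -0.2, 22.5]
wrist_force: [3.0, -7.9, 11.1]
opening: 0.0455
```

Not yet on the stop; continuing in small steps.

```bash
python3 -m jog '[{"rotation":[0,0,0],"travel":[-0.7,1.8,0],"jaw":0.07},{"rotation":[0,0,0],"travel":[0,0,0],"jaw":0.07},{"rotation":[0,0,0],"travel":[0,0,0],"jaw":0.07}]'
python3 -m jog '[{"rotation":[0,0,0],"travel":[-0.7,1.8,0],"jaw":0.07},{"rotation":[0,0,0],"travel":[0,0,0],"jaw":0.07},{"rotation":[0,0,0],"travel":[0,0,0],"jaw":0.07}]'
```

```text
time: 10.95
ee_pos: [0.5804, -0.0406, 0.1051]
tcp_rot: [-90.4, -0.2, 22.4]
wrist_force: [5.1, -12.4, 12.1]
opening: 0.0459
time: 11.32
ee_pos: [0.5804, -0.0405, 0.1051]
tcp_rot: [-90.5, -0.2, 22.3]
wrist_force: [8.3, -21.6, 9.1]
opening: 0.0457
```

```bash
python3 -m jog '[{"rotation":[0,0,0],"travel":[1.5,-3.7,0],"jaw":0.07},{"rotation":[0,0,0],"travel":[0.8,-1.8,0],"jaw":0.07},{"rotation":[0,0,0],"travel":[0,0,0],"jaw":0.07},{"rotation":[0,0,0],"travel":[0,0,4],"jaw":0.07},{"rotation":[0,0,0],"travel":[0,0,6],"jaw":0.07},{"rotation":[0,0,0],"travel":[0,0,10],"jaw":0.07},{"rotation":[0,0,0],"travel":[0,0,20],"jaw":0.07},{"rotation":[0,0,0],"travel":[0,0,40],"jaw":0.07}]'
python3 -m jog '[{"rotation":[0,0,0],"travel":[0,0,40],"jaw":0.07},{"rotation":[0,0,0],"travel":[8,-19,20],"jaw":0.07},{"rotation":[0,0,0],"travel":[0,0,0],"jaw":0.07},{"rotation":[0,0,0],"travel":[0,0,0],"jaw":0.07}]'
python3 - <<'E'
from h import *
import cv2
p=bot.camera_params("wrist");im=bot.camera("wrist");cv2.imwrite("pics/w11.png",im[:,:,::-1])
im=bot.camera("side");cv2.imwrite("pics/s11.png",cv2.resize(im[130:330,160:420,::-1],None,fx=3,fy=3,interpolation=cv2.INTER_CUBIC))
o=bot.get_obs();print(o["ee_pos"],o["wrist_force"],o["time"])
import pickle;pickle.dump(p,open("w11.pkl","wb"))
E
```

```text
time: 12.32
ee_pos: [0.5789, -0.0421, 0.1823]
tcp_rot: [-89.9, 0.2, 22.5]
wrist_force: [0.1, -0.7, 0.3]
opening: 0.0457
time: 12.82
ee_pos: [0.5876, -0.0607, 0.242]
tcp_rot: [-89.9, 0.1, 22.5]
wrist_force: [-0.5, -0.3, -0.7]
opening: 0.0457
[ 0.58746708 -0.06045872  0.2419045 ] [ 0.52671719  0.73430029 -0.48699779] 12.925
```

View pics/w11.png

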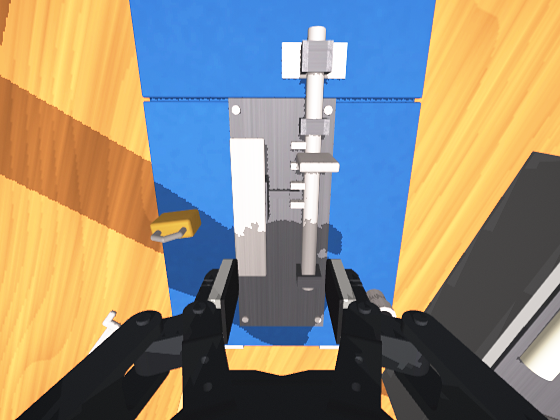

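View pics/s11.png

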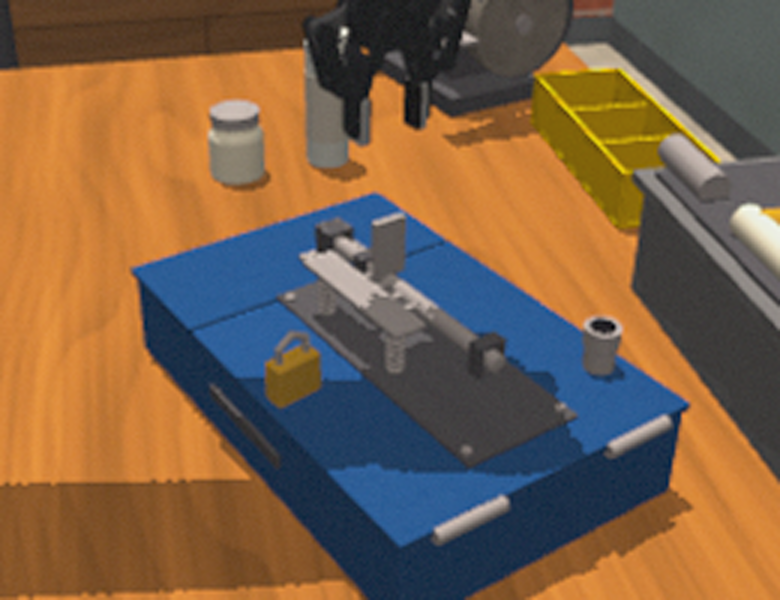

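```bash
python3 - <<'E'
from h import *
S=lambda u,v:(160+u/3,130+v/3)
def inv(X):
    d=X[:2]-[.58617,-.06536];a=np.radians(22.2);c,s=np.cos(a),np.sin(a);return np.round([c*d[0]+s*d[1],-s*d[0]+c*d[1]],4)
print("plate",[inv(back("side",S(*u),.17)) for u in[(372,224),(405,213)]])
print("bar",[inv(back("side",S(*u),.144)) for u in[(300,258),(392,335),(426,325)]])
print(bot.get_obs()["wrist_force"]); bot.job_done()
E
```

```text
plate [array([0.0158, 0.0405]), array([0.0503, 0.041 ])]
bar [array([-0.0414,  0.0638]), array([-0.0427, -0.072 ]), array([-0.0131, -0.0754])]
[ 0.52671719  0.73430029 -0.48699779]
the job is handed in; nothing more can be done
```

The bolt is home and the catch has sprung back up. I handed the job in at about 13 s of the 35 s allowed; no verdict was reported.

- **What I did:** I set the fingers about 60 mm apart. The left fingertip pressed the catch bar down 12 mm to its stop, and the right fingertip pushed the thumb plate about 60 mm. I stopped when the bolt stalled at about 23 N, then backed off 6 mm and lifted clear.
- **Bolt:** In the last side picture the plate stands at y ≈ +41 mm on the chest. It started at −19 mm, so it moved about 60 mm, which matches the full stroke.
- **Catch:** The bar's corners are at the same pixels as at the start, so it is up.
- **Robot and bystanders:** The wrist force is at noise level (under 1 N), so the robot is touching nothing. The padlock, socket, spray can and jar look unmoved in the side picture. The wrench is only partly in view in the last wrist picture, and I did not check the carton again. The arm did not go near either one.

One thing disagreed with the description: the half-open fingertips sat about 27–32 mm behind the stated TCP, where at most about 13 mm was expected. Because of that I found the bar by touch, in small steps, instead of trusting the stated height.

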